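# Hang the hook-tab bracket on the slotted upright

### The arm

A 6-joint arm with a two-finger parallel gripper is mounted at the origin on the work surface. World frame = base frame: x ahead of the robot, y to its left, z up, the work surface at z = 0. Lengths are in m, angles in rad, forces in N, time in s.
With the tool pointing down it reaches from about 0.35 to 0.925 m from the base axis. Payload 6.4 kg.
Tool frame: the origin (TCP) lies between the finger pads; the fingertips stand ctrl.tip_extent ahead of it and the grasp point (between the pads) lies 6 mm ahead of it (ctrl.tip_extent is the distance from the TCP to the fingertips, in m); z points along the fingers, y is the direction in which the jaws open and shut (so a half turn about z gives the same grasp; the last joint's range is limited). The gripper opens to 85 mm and grips with 20 to 120 N. Pads are 22 mm wide; open, the fingers measure 114 mm over their backs; the gripper's body (76 mm by 85 mm) begins 54 mm behind the grasp point. The pads swing forward as they close: fully open they stand 13 mm farther back than shut.
Start: joints at [-1.303, 0.245, 1.558, -0, 1.339, -0.174], TCP at [0.278, -0.588, 0.23] pointing down, gripper open.
Joint ranges: [-3.13, 3.13], [-1.02, 2.26], [0.13, 2.54], [-0.95, 4.09], [0.21, 2.88], [-2.74, 2.74]. Speed limits (rad/s): [2.57, 2.57, 3.14, 3.14, 3.14, 3.14].

### API

Orientations are given as a unit quaternion [w, x, y, z].
In Python, from plant import read_state, imaging, workorder, finder, ctrl gives the robot as it stands.
- The arm moves only by the tool step_arm, never from a script. Its argument "targets" is a list of rows, each a list of 5 numbers: the shift along the tool's x, y, z in cm, then the turn about the tool's z in degrees, then the opening, from 0 (shut) to 1 (fully open). A call has 1 to 12 rows; each row is the pose to reach, as a shift and turn from the pose commanded when the call began, along the tool's axes at that moment; what a row does not reach only later rows make up. A row lasts 1/12 s, in which the tool goes at most 41.7 mm and 7.16 degrees, less where a joint would pass 70% of its speed; a pose out of reach is approached as far as the arm can. A call with a gripper value outside its range is refused whole. The fingers move at their own pace and stop on an object; "newtons" is the grip in N (left out, the last holds). Time passes only in rows, so rows that repeat a pose let the fingers close. It gives the time, the measured TCP pose, the force and the opening at its end, in the units of the state.
- read_state(): the state, without advancing time (a new reading comes with each control period).
- imaging.camera(name): name is "scene" or "side" or "wrist"; returns (picture, depth): 420x560x3 uint8, red, green, blue; 420x560 float32, m along the optical axis (not along the pixel's ray), 0 where there is no reading.
- imaging.calibration(name): a dict with "vertical_fov" (degrees; the focal length in pixels is half the picture's height over the tangent of half this angle, whatever the lens; pixels are square), "cx", "cy" (the principal point, pixels), "origin" and "attitude" of the camera in the world. Camera axes: x right, y up, looking along -z (the intrinsics and any distortion apply to the point x, -y, -z); pixel columns grow to the right and rows downward; lengths in m; the calibration is good to about 2 mm. A picture is of the moment at which its call begins: read the wrist's pose just before it. calibration takes no time and is no camera call; for the wrist camera it gives the pose at the moment of the call.
- workorder.finish_job(): hands the job in, once; it reports no verdict.
Trained networks look in the newest picture that a camera, given by its name, has taken for a name from the list of things; names that differ only in an ending like _2 or _b are one class to them, and where a whole thing is asked for, a point or a joint stands for the part that bears it (a point fixed in the world has none). Each returns a list of dicts, best first, with "conf" (0 to 1); they miss things now and then, are a little off and sometimes report something else, mostly with a low value. They report only what shows in the picture. A call takes as long as a camera call.
- finder.spot_in(label, camera): "at" ([column, row] in pixels, amid what is visible of it).
- finder.regions_of(label, camera): "region" (420x560 bool, what is visible of it) and "at" ([column, row] in pixels, amid what is visible of it).
The state is a dict: "clock": time; "joints": joint angles; "joint_vel": joint speeds; "effort": joint torques, N m; "eef_pos": TCP position; "ee_rot": TCP orientation; "ft_force": force on the tool from outside, world axes, zero at the start; "torque": the same for the moment, N m; "opening": finger opening in m.
Only numpy, scipy, OpenCV 4.12 (cv2) and the standard library are available. Lean on these libraries where they do the work, as an engineer would, in place of code of your own. Each camera call takes 0.05 s, during which the arm holds its last target. There are 200 camera calls.

### The job

Hang the steel bracket that has two hook tabs on the slotted upright: press its tabs into the top pair of slots and lower it until the hooks have dropped fully home behind the panel, then let go so that it hangs by itself. Leave the other, shorter bracket with the plain screw plate where it stands.

Things in the scene. Friction and masses are not known exactly. Their poses are not given: they have to be found in the camera images.
- bracket_mid (a point): Loose hook-tab bracket, standing the way up it will hang; sizes in mm. Point: middle of its steel bar, 22 above the table; grasp here across y. Bar 170 long (x), 28 wide, 44 tall; at its +x end a cross plate 60 wide, 80 tall, 6 thick, at -x an end stop 56 tall, all flush underneath. x points to the tabs, z up. Weighs 0.3 to 0.54 kg.
- bracket_tabs (a point): Same bracket and axes: point midway between its 2 tabs, on the plate's back, level with the necks' underside; 91 mm along +x and 38 above bracket_mid. Tabs at y = -22 and 22, 6 wide; necks 12 tall, ending in hooks that reach 17 below the necks and stick out 24 from the plate. Gap plate to hook 11 at the neck, 17 at the tip. It does not drop by its weight alone: press it down.
- top_slots (a point): Fixed upright: metal panel 100 mm wide, 6 thick, 270 tall, 3 rows of 2 slots 70 apart. Point: on its front face, midway between the top row's slots, at their lower edge, 200 above the table. x into the panel, y along its width, z up. Slots 30 wide, 50 tall, centred at y = -22 and 22, 30 free behind. When hung: bracket_tabs near this point, x axes alike, bracket drooping a few degrees.
- plain_mid (a point): Bystander to leave alone: middle of the other loose bracket, half-way up its bar, 22 mm above the table. Same make but shorter (bar 120 long, 28 wide, 44 tall); its cross plate at the +x end, 60 wide and 80 tall, has screw holes and no tabs.

How it is judged:
At the end, for the whole second after the job is handed in: The hook-tab bracket hangs by itself in the top slots: tab point within 10 mm of the height of their lower edge, 18 mm sideways, 14 mm before or 6 mm behind the panel's face, drooping under 14 degrees, within 17 degrees of square; the plain bracket within 30 mm of its start (x of bracket_tabs in the frame of top_slots between -0.014 and 0.006 m and y of bracket_tabs in the frame of top_slots between -0.018 and 0.018 m and z of bracket_tabs in the frame of top_slots between -0.01 and 0.01 m and angle between bracket_mid's own z axis and vertical below 0.25 rad and angle between the x axis of bracket_mid and the x axis of top_slots, either way round below 0.3 rad and distance of plain_mid from where it was at the start of the episode below 0.03 m); the robot touches nothing.
It fails at once if the plain bracket is pushed away or lifted (more than 30 mm) (distance of plain_mid from where it was at the start of the episode above 0.03 m).
It also fails if it takes over 48 s, if anything falls off the work surface, if the arm or the gripper's body presses on something with over 40 N, if the wrist force passes 120 N, or if a joint passes its speed limit or range.

## Working session

There is one attempt and no reset: what is moved stays moved. The work goes in short steps, Python scripts to look and compute and a tool call to move; the robot and the scene stay as the last step left them, time stands still between calls to the robot, and variables do not carry over. Pictures are saved under pics/ and viewed, about 8 in all and at most 12, crops included, and the job is handed in when it is done.

Besides the shell and the picture viewer there is one more tool, called as a command line: name --pt "numbers of a row" for each row, then --argument value for the rest. step_arm: Moves the arm, as the interface text tells. Its arguments: {"type":"object","properties":{"targets":{"type":"array"},"newtons":{"type":"number"}},"required":["targets"]}

```bash
ls; mkdir -p pics; cat > h.py <<'E'
import numpy as np, cv2
from scipy.spatial.transform import Rotation as R
from plant import read_state, imaging, workorder, finder, ctrl
def rot(a):
    a=np.array(a,float)
    return a if a.shape==(3,3) else R.from_quat(a[[1,2,3,0]]).as_matrix()
def cloud(name,depth,cal=None):
    c=cal or imaging.calibration(name)
    f=210/np.tan(np.radians(c['vertical_fov'])/2)
    v,u=np.mgrid[0:420,0:560]
    x=(u-c['cx'])/f; y=(v-c['cy'])/f
    K=np.array([[f,0,c['cx']],[0,f,c['cy']],[0,0,1]])
    d=c.get('distortion')
    if d is not None:
        p=cv2.undistortPoints(np.stack([u,v],-1).reshape(-1,1,2).astype(np.float64),K,np.array(d,float)).reshape(420,560,2)
        x,y=p[...,0],p[...,1]
    P=np.stack([x*depth,-y*depth,-depth],-1)
    W=P@rot(c['attitude']).T+np.array(c['origin'])
    W[depth<=0]=np.nan
    return W
E
python3 - <<'E'
from h import *
s=read_state();print(s);print(ctrl.tip_extent)
ims=[]
for n in('scene','side'):
    c=imaging.calibration(n);print(n,c)
    im,d=imaging.camera(n);ims.append(im);W=cloud(n,d,c)
    np.savez('%s.npz'%n,im=im,W=W)
    for l in('bracket_mid','bracket_tabs','top_slots','plain_mid'):
        for r in finder.spot_in(l,n)[:2]:
            a=np.round(r['at']).astype(int);print(n,l,round(r['conf'],2),a,W[a[1],a[0]].round(3))
cv2.imwrite('pics/a.png',ims[0][...,::-1]);cv2.imwrite('pics/b.png',ims[1][...,::-1])
E
```

```text
pics
{'clock': 0.0, 'joints': array([-1.30312049e+00,  2.45789578e-01,  1.55904851e+00,  2.55805298e-05,
        1.33868674e+00, -1.74102818e-01]), 'joint_vel': array([-7.59695269e-04,  1.14378013e-03, -3.32168757e-05,  1.55864324e-04,
        9.88729105e-05,  2.88126369e-04]), 'effort': array([-2.23211759e-04, -4.29514253e+01, -3.26130688e+01, -1.97839790e-04,
        5.36622974e-03, -9.49075655e-06]), 'eef_pos': array([ 0.27776292, -0.58703348,  0.22917745]), 'ee_rot': array([-9.65610710e-04,  9.75703177e-01,  2.19094447e-01, -3.27524936e-05]), 'ft_force': array([ 0.95545505,  0.25462645, -0.00327082]), 'torque': array([-0.01451231, -0.00191503,  0.00178082]), 'opening': 0.08546079528534863}
0.025
scene {'vertical_fov': 42.36975620525466, 'cx': 278.7521491661309, 'cy': 202.77050951738946, 'origin': array([ 1.38560414, -0.41049919,  0.76889348]), 'attitude': array([0.74446326, 0.40123705, 0.25438793, 0.46911626])}
scene bracket_mid 0.71 [167 290] [ 0.573 -0.268  0.043]
scene bracket_tabs 0.55 [170 290] [ 0.577 -0.263  0.044]
scene top_slots 0.96 [408 251] [0.643 0.264 0.008]
side {'vertical_fov': 51.341171504573985, 'cx': 275.3724889004643, 'cy': 200.9428252545387, 'origin': array([0.24165226, 0.60814569, 0.83491038]), 'attitude': array([-0.18772236, -0.08656385,  0.37974704,  0.90169795])}
side bracket_mid 0.7 [308 177] [ 0.538 -0.259  0.039]
side bracket_tabs 0.56 [303 176] [ 0.552 -0.255  0.041]
side top_slots 0.65 [163 306] [0.688 0.232 0.01 ]
side plain_mid 0.91 [282 221] [ 0.539 -0.078  0.039]
```

View pics/a.png

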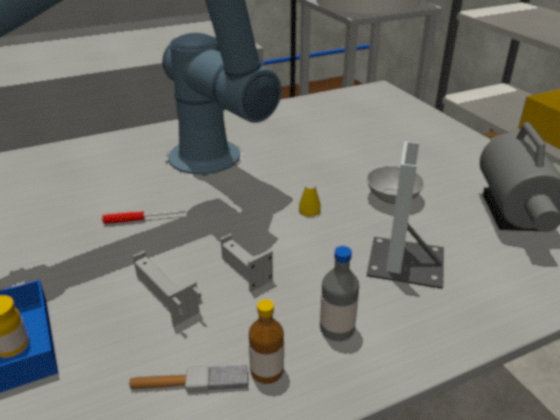

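View pics/b.png

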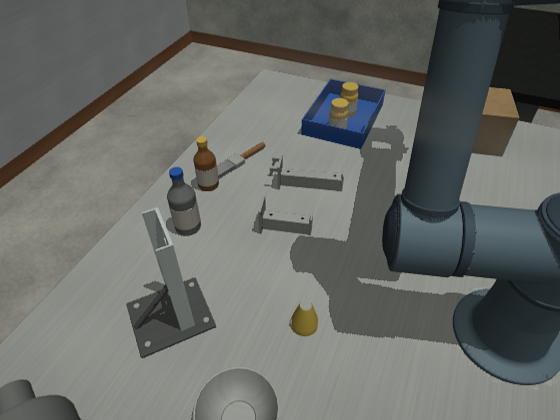

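The scene view shows the hook-tab bracket at about (165,285), the plain one at (247,260) and the upright at (405,210) with its face toward the brackets. The side view agrees: (308,180), (285,217) and (170,270). Next I fit poses from the depth clouds.

```bash
python3 - <<'E'
from h import *
for n in('scene','side'):
    W=np.load(n+'.npz')['W'].reshape(-1,3); W=W[~np.isnan(W[:,0])]
    for nm,(x0,x1,y0,y1) in dict(hook=(.40,.75,-.36,-.19),plain=(.42,.68,-.16,-.02)).items():
        m=(W[:,0]>x0)&(W[:,0]<x1)&(W[:,1]>y0)&(W[:,1]<y1)
        b=W[m]; t=b[(b[:,2]>.039)&(b[:,2]<.049)]; hi=b[b[:,2]>.06]
        r=cv2.minAreaRect(t[:,:2].astype(np.float32)); print(n,nm,len(t),'bar rect',np.round(r[0],3),np.round(r[1],3),round(r[2],1), 'hi',len(hi),hi.mean(0).round(3),hi.max(0).round(3), hi.min(0).round(3))
        c=t[:,:2]-t[:,:2].mean(0);w,v=np.linalg.eigh(c.T@c);print('  pca',np.degrees(np.arctan2(v[1,1],v[0,1])).round(1))
    m=(W[:,0]>.5)&(W[:,0]<.8)&(W[:,1]>.1)&(W[:,1]<.36)&(W[:,2]>.05)&(W[:,2]<.3)
    b=W[m];print(n,'panel',len(b),b.min(0).round(3),b.max(0).round(3))
    for z0 in(.06,.12,.18,.255):
        q=b[(b[:,2]>z0)&(b[:,2]<z0+.02)]
        if len(q): 
            print(z0,len(q),'minx',q[q[:,0].argmin()].round(3),'maxx',q[q[:,0].argmax()].round(3),'miny',q[q[:,1].argmin()].round(3),'maxy',q[q[:,1].argmax()].round(3))
E
```

```text
scene hook 749 bar rect [ 0.549 -0.274] [0.208 0.056] 17.9 hi 399 [ 0.625 -0.249  0.071] [ 0.651 -0.218  0.082] [ 0.608 -0.278  0.06 ]
  pca -165.0
scene plain 471 bar rect [ 0.535 -0.088] [0.135 0.062] 9.3 hi 245 [ 0.596 -0.078  0.072] [ 0.606 -0.046  0.082] [ 0.585 -0.107  0.06 ]
  pca -166.7
scene panel 1951 [0.602 0.177 0.05 ] [0.698 0.275 0.272]
0.06 181 minx [0.668 0.242 0.079] maxx [0.697 0.201 0.074] miny [0.681 0.178 0.062] maxy [0.686 0.265 0.063]
0.12 118 minx [0.675 0.181 0.132] maxx [0.697 0.201 0.122] miny [0.678 0.179 0.131] maxy [0.695 0.203 0.135]
0.18 132 minx [0.675 0.182 0.196] maxx [0.698 0.199 0.188] miny [0.68  0.177 0.189] maxy [0.692 0.205 0.197]
0.255 283 minx [0.602 0.247 0.269] maxx [0.697 0.199 0.264] miny [0.676 0.18  0.267] maxy [0.62  0.266 0.264]
side hook 506 bar rect [ 0.55  -0.273] [0.204 0.057] 20.1 hi 136 [ 0.625 -0.243  0.072] [ 0.649 -0.217  0.083] [ 0.609 -0.282  0.06 ]
  pca -164.3
side plain 460 bar rect [ 0.531 -0.089] [0.127 0.061] 10.2 hi 89 [ 0.591 -0.073  0.075] [ 0.603 -0.049  0.083] [ 0.473 -0.114  0.06 ]
  pca -166.2
side panel 2238 [0.5   0.179 0.05 ] [0.696 0.36  0.274]
0.06 161 minx [0.601 0.244 0.074] maxx [0.695 0.202 0.07 ] miny [0.694 0.201 0.077] maxy [0.682 0.27  0.061]
0.12 109 minx [0.601 0.244 0.126] maxx [0.694 0.201 0.138] miny [0.693 0.201 0.122] maxy [0.619 0.266 0.13 ]
0.18 216 minx [0.601 0.245 0.194] maxx [0.694 0.203 0.183] miny [0.679 0.185 0.198] maxy [0.62  0.267 0.187]
0.255 400 minx [0.601 0.246 0.26 ] maxx [0.696 0.202 0.266] miny [0.677 0.179 0.271] maxy [0.62  0.266 0.266]
```

step_arm --pt "36.4 -17 0 8 1" --pt "36.4 -17 0 8 1" --pt "36.4 -17 0 8 1" --pt "36.4 -17 0 8 1" --pt "36.4 -17 0 8 1" --pt "36.4 -17 0 8 1" --pt "36.4 -17 0 8 1" --pt "36.4 -17 0 8 1" --pt "36.4 -17 0 8 1" --pt "36.4 -17 0 8 1" --pt "36.4 -17 0 8 1" --pt "36.4 -17 0 8 1"

```text
clock: 1.5
eef_pos: [0.535, -0.2771, 0.2303]
ee_rot: [0.0, 0.988, 0.152, -0.0]
ft_force: [-0.1, -0.6, -0.1]
opening: 0.0855
```

```bash
python3 - <<'E'
from h import *
for n in ('scene','side'):
    W=np.load(n+'.npz')['W'].reshape(-1,3); b=W[(W[:,0]>.58)&(W[:,0]<.72)&(W[:,1]>.16)&(W[:,1]<.29)&(W[:,2]>.262)&(W[:,2]<.28)]
    r=cv2.minAreaRect(b[:,:2].astype(np.float32));print(n,np.round(r[0],3),np.round(r[1],3),r[2],np.round(cv2.boxPoints(r),3).tolist())
s=read_state();c=imaging.calibration('wrist');im,d=imaging.camera('wrist');W=cloud('wrist',d,c)
print(s['eef_pos'],R.from_matrix(rot(s['ee_rot'])).as_euler('xyz',degrees=True),c)
np.savez('w1.npz',im=im,W=W);cv2.imwrite('pics/w1.png',im[...,::-1])
for l in('bracket_mid','bracket_tabs'):
    for q in finder.spot_in(l,'wrist')[:2]:
        a=np.round(q['at']).astype(int);print(l,round(q['conf'],2),a,W[a[1],a[0]].round(3))
E
```

```text
scene [0.648 0.223] [0.03  0.107] 49.68544006347656 [[0.5979999899864197, 0.24699999392032623], [0.6790000200271606, 0.1770000010728836], [0.6980000138282776, 0.20000000298023224], [0.6169999837875366, 0.26899999380111694]]
side [0.648 0.222] [0.03  0.104] 49.632301330566406 [[0.5989999771118164, 0.24500000476837158], [0.6779999732971191, 0.1770000010728836], [0.6980000138282776, 0.20000000298023224], [0.6190000176429749, 0.2669999897480011]]
[ 0.5349841  -0.2771175   0.23031942] [1.79985302e+02 1.21360366e-02 1.74750769e+01] {'vertical_fov': 68.70129098925855, 'cx': 280.2701447523107, 'cy': 210.3525979211282, 'origin': array([ 0.60803577, -0.25363152,  0.37426375]), 'attitude': array([ 0.79740686, -0.12212068,  0.08942479, -0.58415071])}
bracket_mid 0.84 [275 161] [ 0.561 -0.263  0.046]
bracket_mid 0.54 [122 121] [ 0.552 -0.1    0.044]
bracket_tabs 0.72 [275 164] [ 0.557 -0.264  0.045]
```

View pics/w1.png

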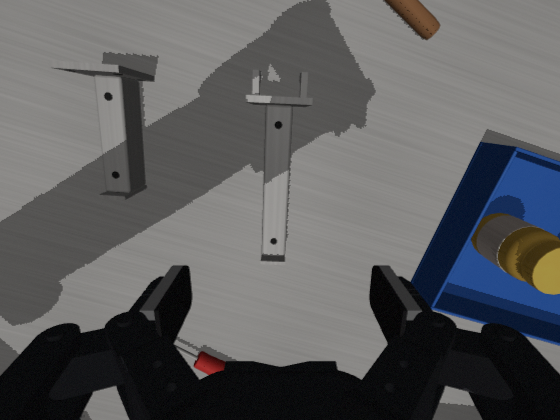

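The wrist view shows the hook bracket's bar from (280,105) to (273,258), with its tabs at (256,80) and (304,85), and the plain one at (120,130). Now I refine the bar pose from the wrist depth.

```bash
python3 - <<'E'
from h import *
W=np.load('w1.npz')['W'][60:265,225:320].reshape(-1,3)
t=W[(W[:,2]>.039)&(W[:,2]<.049)];hi=W[W[:,2]>.074];st=W[(W[:,2]>.051)&(W[:,2]<.06)]
print(len(t),t[:,2].mean())
for nm,q in(('bar',t),('hi',hi),('stop',st)):
    r=cv2.minAreaRect(q[:,:2].astype(np.float32));print(nm,len(q),np.round(r[0],4),np.round(r[1],3),round(r[2],1),q.mean(0).round(3))
# yaw from median line of bar slices
u=np.array([np.cos(.3),np.sin(.3)]);v=np.array([-u[1],u[0]])
s=t[:,:2]@u;w=t[:,:2]@v
C=[]
for a in np.arange(s.min()+.03,s.max()-.05,.01):
    k=w[(s>a)&(s<a+.01)]
    if len(k)>10:C.append((a+.005,(np.percentile(k,1)+np.percentile(k,99))/2,np.ptp(k)))
C=np.array(C);p=np.polyfit(C[:,0],C[:,1],1);print('yaw',np.degrees(.3+np.arctan(p[0])),C[:,2].round(3),'s range',s.min(),s.max(),'hi s',(hi[:,:2]@u).min(),(hi[:,:2]@u).max())
ang=.3+np.arctan(p[0]);
for sm in((hi[:,:2]@u).max()-.091,):
    P=u*sm+v*np.polyval(p,sm);print('mid',P)
E
```

```text
3900 0.04429856505873647
bar 3900 [ 0.5469 -0.2606] [0.201 0.048] 13.4 [ 0.54  -0.27   0.044]
hi 490 [ 0.6289 -0.2464] [0.026 0.06 ] 15.0 [ 0.62  -0.249  0.08 ]
stop 164 [ 0.5456 -0.2691] [0.202 0.046] 15.2 [ 0.489 -0.283  0.056]
yaw 15.17714813442631 [0.028 0.028 0.027 0.027 0.028 0.028 0.027 0.027 0.027 0.028 0.027 0.027
 0.028] s range 0.3444872610813361 0.5457455857599212 hi s 0.514637761187202 0.5417237281423221
mid [ 0.55417089 -0.26629632]
```

step_arm --pt "0 -0.5 4 2.3 1" --pt "0 -0.5 8 2.3 1" --pt "0 -0.5 12 2.3 1" --pt "0 -0.5 15 2.3 1" --pt "0 -0.5 17.5 2.3 1" --pt "0 -0.5 19 2.3 1" --pt "0 -0.5 20 2.3 1" --pt "0 -0.5 20 2.3 1" --pt "0 -0.5 20 2.3 1" --newtons 110

```text
clock: 2.4
eef_pos: [0.5326, -0.2744, 0.0306]
ee_rot: [0.0, 0.992, 0.13, 0.0]
ft_force: [-0.1, -0.4, 1.0]
opening: 0.0855
```

step_arm --pt "0 0 0 0 0" --pt "0 0 0 0 0" --pt "0 0 0 0 0" --pt "0 0 0 0 0" --pt "0 0 0 0 0" --pt "0 0 0 0 0" --pt "0 0 0 0 0" --pt "0 0 0 0 0" --pt "0 0 0 0 0" --pt "0 0 0 0 0" --newtons 110

```text
clock: 3.23
eef_pos: [0.5332, -0.2737, 0.0315]
ee_rot: [0.0, 0.991, 0.131, 0.0]
ft_force: [-2.3, 1.9, 5.3]
opening: 0.0246
```

step_arm --pt "0 0 -2 0 0" --pt "0 0 -5 0 0" --pt "0 0 -9 0 0" --pt "0 0 -13 0 0" --pt "0 0 -17 0 0" --pt "0 0 -19 0 0" --pt "0 0 -19 0 0" --pt "0 0 -19 0 0"

```text
clock: 3.9
eef_pos: [0.5327, -0.2734, 0.2201]
ee_rot: [0.0, 0.991, 0.131, 0.0]
ft_force: [0.6, 0.8, -4.8]
opening: 0.0247
```

step_arm --pt "0.6 -2 0 -2 0" --pt "1.5 -5 0 -5 0" --pt "2.6 -9 0 -9 0" --pt "3.6 -12.5 0 -12 0" --pt "4.7 -16 0 -16 0" --pt "5.7 -19.5 0 -20 0" --pt "6.7 -23 0 -23 0" --pt "7.7 -26.5 0 -26 0" --pt "8.7 -30 0 -29 0" --pt "9.5 -33 0 -32 0" --pt "10.1 -34.8 0 -33.6 0" --pt "10.3 -35.6 0 -34.4 0"

```text
clock: 4.9
eef_pos: [0.5375, 0.0997, 0.2159]
ee_rot: [-0.002, 0.908, 0.42, -0.003]
ft_force: [-0.3, -0.1, -4.8]
opening: 0.0249
```

step_arm --pt "0 0 0 0 0" --pt "0 0 0 0 0" --pt "0 0 0 0 0"

```text
clock: 5.15
eef_pos: [0.5395, 0.0959, 0.2188]
ee_rot: [-0.0, 0.909, 0.417, -0.001]
ft_force: [-0.7, 0.0, -4.3]
opening: 0.0247
```

```bash
python3 - <<'E'
from h import *
s=read_state();c=imaging.calibration('wrist');im,d=imaging.camera('wrist');W=cloud('wrist',d,c)
T=rot(s['ee_rot']);print(s['eef_pos'].round(4),np.degrees(np.arctan2(T[1,0],T[0,0])).round(2),s['ft_force'].round(1),s['opening'],'campos',c['origin'],'dir',-rot(c['attitude'])[:,2])
im2,d2=imaging.camera('scene');W2=cloud('scene',d2)
im3,d3=imaging.camera('side');W3=cloud('side',d3)
np.savez('s2.npz',im=im,W=W,im2=im2,W2=W2,im3=im3,W3=W3,e=s['eef_pos'])
crop=lambda i,x,y:cv2.resize(i[y:y+200,x:x+266],(399,300),interpolation=cv2.INTER_CUBIC)
top=np.hstack([crop(im2,240,100),crop(im3,90,150)])
out=np.vstack([top,np.hstack([cv2.resize(im,(399,299)),np.zeros((299,399,3),np.uint8)])])
cv2.imwrite('pics/s2.png',out[...,::-1])
E
```

```text
[0.5395 0.0959 0.2188] 49.32 [-0.7  0.  -4.3] 0.024723175158326904 campos [0.58986956 0.15434616 0.36265232] dir [-0.19726337 -0.2269296  -0.95372434]
```

View pics/s2.png

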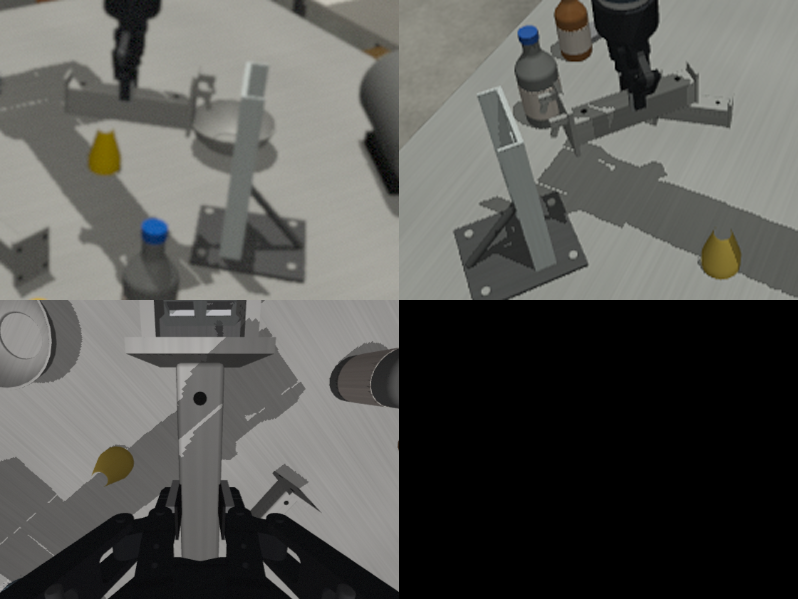

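The bracket is held level in front of the panel. The scene crop has the plate at (195,100), with the panel's right-hand side beside it at (245,160). In the wrist crop the plate top is at (200,345) and the panel's slots show just beyond it. Next I measure the plate and tabs in the slot frame.

```bash
python3 - <<'E'
from h import *
z=np.load('s2.npz');a=np.radians(49.5);u=np.array([np.cos(a),np.sin(a)]);v=np.array([-u[1],u[0]]);o=np.array([.6385,.2115])
e=z['e'];print('tcp in slot frame',((e[:2]-o)@u).round(4),((e[:2]-o)@v).round(4),(e[2]-.2).round(4))
for k in('W','W2','W3'):
    W=z[k].reshape(-1,3);W=W[~np.isnan(W[:,0])];L=np.c_[(W[:,:2]-o)@u,(W[:,:2]-o)@v,W[:,2]-.2]
    B=L[(abs(L[:,1])<.06)&(L[:,0]>-.25)&(L[:,0]<-.02)&(L[:,2]>-.05)&(L[:,2]<.075)]
    bar=B[(abs(B[:,1])<.02)&(B[:,0]<-.085)&(B[:,0]>-.13)&(B[:,2]>.015)]
    pl=B[(abs(B[:,0]+.06)<.04)&(abs(B[:,1])>.018)]
    top=B[(B[:,0]>-.09)&(B[:,2]>.055)]
    print(k,len(B),'bar n',len(bar),'y',np.percentile(bar[:,1],[2,98]).round(4) if len(bar) else '')
    if len(bar)>20:
        t=bar[bar[:,2]>np.percentile(bar[:,2],50)];print('  bartop z',np.median(t[:,2]).round(4),'pitch slope',np.polyfit(t[:,0],t[:,2],1).round(3))
    if len(pl): print('  plate x',np.percentile(pl[:,0],[1,10,50,90,99]).round(4),'y',pl[:,1].min().round(4),pl[:,1].max().round(4),'z',pl[:,2].min().round(4),pl[:,2].max().round(4))
    if len(top): print('  top x',np.percentile(top[:,0],[2,50,98]).round(4),'y',np.percentile(top[:,1],[1,99]).round(4),'z',np.percentile(top[:,2],[2,50,98]).round(4))
    P=L[(abs(L[:,1])<.06)&(L[:,0]>-.02)&(L[:,0]<.04)&(L[:,2]>-.15)&(L[:,2]<.08)]
    if len(P):
        f=P[P[:,2]>.064];f=f if len(f)>20 else P
        print('  panel x',np.percentile(f[:,0],[1,10,50,90,99]).round(4),'y',np.percentile(f[:,1],[1,99]).round(4),'z',f[:,2].max().round(4),len(f))
        F=P[(P[:,0]<.006)&(P[:,2]<.05)]
        for sgn in(-1,1):
            g=F[(F[:,1]*sgn>.03)]
            if len(g)>10:print('   face side',sgn,len(g),g[:,0].min().round(4),np.percentile(g[:,0],[10,50]).round(4))
E
```

```text
tcp in slot frame -0.1522 0.0002 0.0188
W 34200 bar n 6216 y [-0.0132  0.0134]
  bartop z 0.0317 pitch slope [-0.     0.032]
  plate x [-0.0652 -0.0647 -0.0586 -0.0445 -0.0387] y -0.0303 0.0307 z -0.0116 0.0691
  top x [-0.0646 -0.0605 -0.0442] y [-0.0291  0.0291] z [0.0564 0.0663 0.0681]
  panel x [0.0002 0.0005 0.0009 0.0051 0.0065] y [-0.043   0.0442] z -0.0846 1722
   face side -1 251 0.0004 [0.0007 0.001 ]
   face side 1 270 0.0001 [0.0004 0.0007]
W2 2559 bar n 289 y [-0.0165  0.0113]
  bartop z 0.031 pitch slope [0.001 0.031]
  plate x [-0.0654 -0.0639 -0.0555 -0.0392 -0.0364] y -0.0335 0.0295 z -0.0141 0.0686
  top x [-0.0649 -0.0591 -0.0377] y [-0.0316  0.0282] z [0.0552 0.0596 0.0683]
  panel x [0.0004 0.0014 0.0063 0.0249 0.0298] y [-0.0517  0.0519] z 0.0714 169
   face side -1 237 0.0004 [0.0009 0.0032]
W3 2608 bar n 387 y [-0.0132  0.0146]
  bartop z 0.033 pitch slope [-0.007  0.032]
  plate x [-0.0655 -0.0637 -0.0554 -0.0395 -0.0368] y -0.0307 0.0325 z -0.0128 0.0702
  top x [-0.0649 -0.0594 -0.0385] y [-0.03    0.0295] z [0.0553 0.0611 0.0697]
  panel x [-0.0002  0.0008  0.0052  0.0239  0.0293] y [-0.0507  0.0505] z 0.0734 277
   face side -1 32 0.0038 [0.0042 0.0056]
   face side 1 227 -0.0004 [0.0002 0.0028]
```

step_arm --pt "0 0 1 0 0" --pt "0 0 2 0 0" --pt "1 0 2 0 0" --pt "2 0 2 0 0" --pt "3 0 2 0 0" --pt "3.5 0 2 0 0" --pt "4 0 2 0 0" --pt "4.5 0 2 0 0" --pt "5 0 2 0 0" --pt "5.4 0 2 0 0" --pt "5.65 0 2 0 0" --pt "5.65 0 2 0 0"

```text
clock: 6.3
eef_pos: [0.5771, 0.1402, 0.2003]
ee_rot: [0.0, 0.908, 0.418, 0.0]
ft_force: [-1.0, -0.6, -3.5]
opening: 0.0247
```

step_arm --pt "0 0 0 0 0" --pt "0 0 0 0 0"

```text
clock: 6.47
eef_pos: [0.5767, 0.1398, 0.2003]
ee_rot: [0.0, 0.908, 0.418, -0.0]
ft_force: [-1.7, -1.0, -4.4]
opening: 0.0249
```

step_arm --pt "0 0 0.4 0 0" --pt "0 0 0.8 0 0" --pt "0 0 1.1 0 0" --pt "0 0 1.4 0 0" --pt "0 0 1.6 0 0" --pt "0 0 1.6 0 0"

```text
clock: 6.97
eef_pos: [0.5764, 0.1399, 0.1834]
ee_rot: [-0.0, 0.908, 0.418, -0.001]
ft_force: [-0.2, -0.0, -3.4]
opening: 0.0249
```

step_arm --pt "0 0 0.3 0 0" --pt "0 0 0.6 0 0" --pt "0 0 0.8 0 0" --pt "0 0 0.8 0 0"

```text
clock: 7.3
eef_pos: [0.5764, 0.1399, 0.1756]
ee_rot: [-0.0, 0.908, 0.418, -0.001]
ft_force: [0.1, 0.6, -4.1]
opening: 0.025
```

step_arm --pt "0 0 0.2 0 0" --pt "0 0 0.4 0 0" --pt "0 0 0.5 0 0" --pt "0 0 0.5 0 0"

```text
clock: 7.63
eef_pos: [0.577, 0.14, 0.1714]
ee_rot: [-0.0, 0.908, 0.418, 0.0]
ft_force: [0.2, -0.8, -2.6]
opening: 0.0249
```

step_arm --pt "0 0 0.1 0 0" --pt "0 0 0.2 0 0" --pt "0 0 0.2 0 0"

```text
clock: 7.88
eef_pos: [0.5773, 0.1402, 0.17]
ee_rot: [0.0, 0.908, 0.418, 0.001]
ft_force: [-0.8, 0.5, 0.7]
opening: 0.0245
```

```bash
python3 - <<'E'
from h import *
s=read_state();im2,d2=imaging.camera('scene');im3,d3=imaging.camera('side')
a=np.radians(49.5);u=np.array([np.cos(a),np.sin(a)]);v=np.array([-u[1],u[0]]);o=np.array([.6385,.2115])
print(s['eef_pos'].round(4),s['ft_force'].round(1),s['torque'].round(2))
for n,d in(('scene',d2),('side',d3)):
    W=cloud(n,d).reshape(-1,3);L=np.c_[(W[:,:2]-o)@u,(W[:,:2]-o)@v,W[:,2]-.2]
    B=L[(abs(L[:,1])<.035)&(L[:,0]>-.03)&(L[:,0]<-.0015)&(L[:,2]>-.08)&(L[:,2]<.06)]
    print(n,len(B),'plate x',np.percentile(B[:,0],[1,50,99]).round(4),'y',np.percentile(B[:,1],[1,99]).round(4),'z',np.percentile(B[:,2],[1,99]).round(4))
    t=L[(abs(L[:,1])<.012)&(L[:,0]>-.17)&(L[:,0]<-.02)&(L[:,2]>-.045)&(L[:,2]<.0)&((L[:,0]<-.12)|(L[:,0]>-.065))];q=t[t[:,2]>np.percentile(t[:,2],60)];print(' bar top fit',np.polyfit(q[:,0],q[:,2],1).round(4),len(q))
crop=lambda i,x,y:cv2.resize(i[y:y+150,x:x+200],(400,300),interpolation=cv2.INTER_CUBIC)
cv2.imwrite('pics/s3.png',np.hstack([crop(im2,290,110),crop(im3,90,160)])[...,::-1])
E
```

```text
[0.5773 0.1402 0.17  ] [-0.8  0.5  0.7] [ 0.38 -0.03  0.11]
scene 413 plate x [-0.0294 -0.0123 -0.0017] y [-0.0317  0.0234] z [-0.0595  0.0209]
 bar top fit [ 0.0085 -0.0165] 178
side 405 plate x [-0.0297 -0.0144 -0.0023] y [-0.0273  0.0309] z [-0.057   0.0219]
 bar top fit [ 0.005  -0.0149] 184
```

View pics/s3.png

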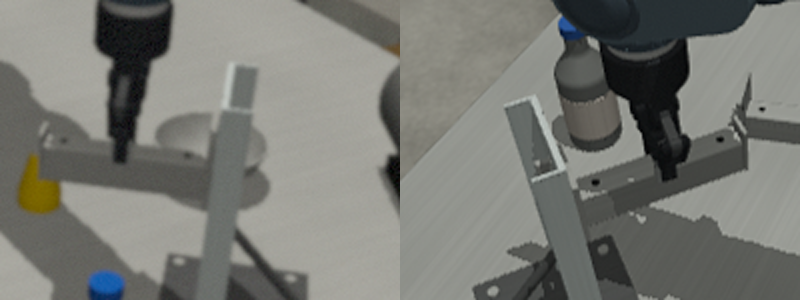

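The bracket sits flush on the panel, with a tab visible inside the channel at (540,162) of the side crop. The upright now takes its weight, and the plate top puts the tab point about 1 mm above the slot edge. I'll press a little to make sure it is fully home.

step_arm --pt "0 0 0.1 0 0" --pt "0 0 0.2 0 0" --pt "0 0 0.3 0 0" --pt "0 0 0.3 0 0"

```text
clock: 8.32
eef_pos: [0.5777, 0.1402, 0.1679]
ee_rot: [0.0, 0.908, 0.418, 0.001]
ft_force: [-2.3, 2.2, 6.3]
opening: 0.0246
```

step_arm --pt "0 0 0.1 0 0" --pt "0 0 0.2 0 0" --pt "0 0 0.3 0 0" --pt "0 0 0.4 0 0" --pt "0 0 0.4 0 0"

```text
clock: 8.73
eef_pos: [0.5777, 0.1395, 0.1654]
ee_rot: [0.001, 0.908, 0.418, 0.001]
ft_force: [-8.8, -3.6, 14.3]
opening: 0.0249
```

```bash
cat > chk.py <<'E'
from h import *
s=read_state();im2,d2=imaging.camera('scene');im3,d3=imaging.camera('side')
a=np.radians(49.5);u=np.array([np.cos(a),np.sin(a)]);v=np.array([-u[1],u[0]]);o=np.array([.6385,.2115])
print(s['eef_pos'].round(4),s['ft_force'].round(1),s['torque'].round(2))
for n,d in(('scene',d2),('side',d3)):
    W=cloud(n,d).reshape(-1,3);L=np.c_[(W[:,:2]-o)@u,(W[:,:2]-o)@v,W[:,2]-.2]
    B=L[(abs(L[:,1])<.035)&(L[:,0]>-.02)&(L[:,0]<-.0015)&(L[:,2]>-.08)&(L[:,2]<.06)]
    t=B[B[:,2]>.008]
    print(n,len(B),'plate x',np.percentile(B[:,0],[1,50,99]).round(4),'top part x',np.percentile(t[:,0],[2,50,98]).round(4),'y',np.percentile(B[:,1],[1,99]).round(4),'z',np.percentile(B[:,2],[1,99]).round(4))
    t=L[(abs(L[:,1])<.012)&(L[:,0]>-.165)&(L[:,0]<-.02)&(L[:,2]>-.06)&(L[:,2]<.0)&((L[:,0]<-.12)|(L[:,0]>-.065))]
    for r in((-.165,-.12),(-.06,-.02)):
        q=t[(t[:,0]>r[0])&(t[:,0]<r[1])];print('  bar top z at',r,np.percentile(q[:,2],[70,90]).round(4))
    P=W[(W[:,0]>.45)&(W[:,0]<.64)&(W[:,1]>-.14)&(W[:,1]<-.03)&(W[:,2]>.039)&(W[:,2]<.049)]
    print('  plain',np.round(cv2.minAreaRect(P[:,:2].astype(np.float32))[0],3))
crop=lambda i,x,y:cv2.resize(i[y:y+150,x:x+200],(400,300),interpolation=cv2.INTER_CUBIC)
import sys
cv2.imwrite(sys.argv[1],np.hstack([crop(im2,290,110),crop(im3,90,160)])[...,::-1])
E
python3 chk.py pics/s4.png
```

```text
[0.5777 0.1395 0.1654] [-8.8 -3.6 14.3] [0.52 0.74 0.37]
scene 308 plate x [-0.0199 -0.0084 -0.0016] top part x [-0.01   -0.0065 -0.0023] y [-0.0322  0.0266] z [-0.0606  0.0207]
  bar top z at (-0.165, -0.12) [-0.0253 -0.0238]
  bar top z at (-0.06, -0.02) [-0.0194 -0.0179]
  plain [ 0.535 -0.085]
side 296 plate x [-0.0197 -0.0085 -0.0026] top part x [-0.0107 -0.0073 -0.0041] y [-0.0267  0.0304] z [-0.0589  0.0217]
  bar top z at (-0.165, -0.12) [-0.0237 -0.0227]
  bar top z at (-0.06, -0.02) [-0.0174 -0.0161]
  plain [ 0.531 -0.089]
```

The hooks are home: the tab point is about 1 mm above the edge, the droop is about 3.5° and the plain bracket hasn't moved. I'll ease the press and then open.

step_arm --pt "0 0 -0.2 0 0" --pt "0 0 -0.2 0 0" --pt "0 0 -0.2 0 0.5" --pt "0 0 -0.2 0 1" --pt "0 0 -0.2 0 1" --pt "0 0 -0.2 0 1" --pt "0 0 -0.2 0 1" --pt "0 0 -0.2 0 1" --pt "0 0 -0.2 0 1" --pt "0 0 -0.2 0 1"

```text
clock: 9.67
eef_pos: [0.5768, 0.1399, 0.1642]
ee_rot: [0.0, 0.908, 0.418, -0.0]
ft_force: [0.3, -0.8, -0.7]
opening: 0.0855
```

```bash
python3 chk.py pics/s5.png
```

```text
[0.5768 0.1399 0.1642] [ 0.3 -0.8 -0.7] [-0.01  0.01  0.04]
scene 305 plate x [-0.0196 -0.0082 -0.0017] top part x [-0.0094 -0.0058 -0.002 ] y [-0.0328  0.0275] z [-0.059   0.0209]
  bar top z at (-0.165, -0.12) [-0.0237 -0.0225]
  bar top z at (-0.06, -0.02) [-0.0189 -0.0175]
  plain [ 0.536 -0.095]
side 288 plate x [-0.0197 -0.0083 -0.0026] top part x [-0.0101 -0.0069 -0.0037] y [-0.0288  0.0305] z [-0.0562  0.0221]
  bar top z at (-0.165, -0.12) [-0.0224 -0.0214]
  bar top z at (-0.06, -0.02) [-0.0168 -0.0156]
  plain [ 0.531 -0.092]
```

View pics/s5.png

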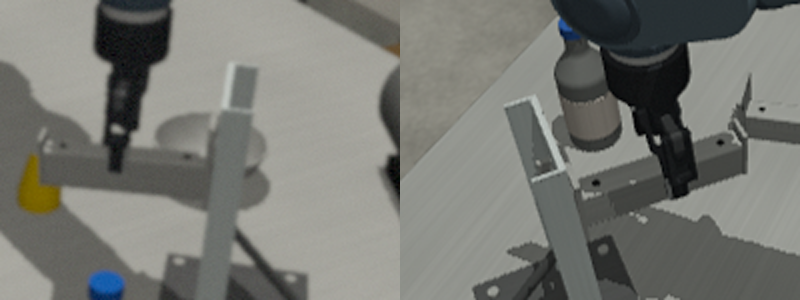

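The fingers are open and clear of the bar, and the bracket stays hung at (120,165) in the scene crop. Retreating straight up.

step_arm --pt "0 0 -1 0 1" --pt "0 0 -3 0 1" --pt "0 0 -6 0 1" --pt "0 0 -10 0 1" --pt "0 0 -14 0 1" --pt "0 0 -16 0 1" --pt "0 0 -16 0 1" --pt "0 0 -16 0 1" --pt "0 0 -16 0 1"

```text
clock: 10.52
eef_pos: [0.5763, 0.1399, 0.3234]
ee_rot: [-0.0, 0.908, 0.418, -0.001]
ft_force: [0.2, 0.6, -0.6]
opening: 0.0854
```

```bash
python3 chk.py pics/s6.png
```

```text
[0.5763 0.1399 0.3234] [ 0.2  0.6 -0.6] [-0.03 -0.01 -0.  ]
scene 305 plate x [-0.0197 -0.0081 -0.0017] top part x [-0.0094 -0.0059 -0.002 ] y [-0.032   0.0277] z [-0.0588  0.0204]
  bar top z at (-0.165, -0.12) [-0.0238 -0.0226]
  bar top z at (-0.06, -0.02) [-0.0187 -0.0177]
  plain [ 0.535 -0.087]
side 289 plate x [-0.0197 -0.0082 -0.0026] top part x [-0.01   -0.0069 -0.0037] y [-0.0283  0.0309] z [-0.0562  0.0223]
  bar top z at (-0.165, -0.12) [-0.0221 -0.0208]
  bar top z at (-0.06, -0.02) [-0.0169 -0.0159]
  plain [ 0.532 -0.093]
```

View pics/s6.png

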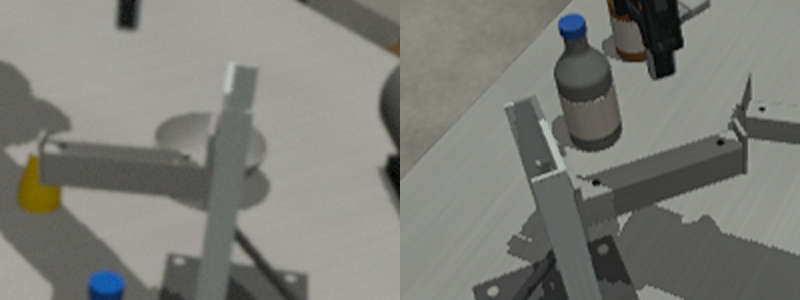

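The gripper is clear and the bracket hangs on its own on the upright, with its bar at (120,165) in the scene crop and (665,170) in the side crop. I'm handing in.

```bash
python3 -c "
from plant import workorder;print(workorder.finish_job())"
```

```text
the job is handed in; nothing more can be done
None
```

The hook-tab bracket is hanging by itself in the top pair of slots, and the job was handed in at about 10.6 s. I gripped it at its middle, pushed the tabs into the slots, lowered it and pressed lightly until it was home. Then I let go and raised the gripper about 16 cm clear.

My last checks, taken from the scene and side cameras after the gripper was clear:

| Check | Measured | Limit |
|---|---|---|
| Tab point height relative to the slots' lower edge | about 1–2 mm above | 10 mm |
| Sideways offset | within about 2 mm | 18 mm |
| Plate back to panel face | within about 4 mm in front (top of plate) | 14 mm before, 6 mm behind |
| Droop | about 3° | 14° |
| Squareness to the panel | tool held within 0.5° of the panel's measured direction (not re-measured after release) | 17° |
| Plain bracket | no movement beyond measurement scatter (under 10 mm) | 30 mm |

- **Forces:** the reported readings peaked at about 17 N while pressing, and were back near zero after release.
- **Disagreements:** the gripper's opening read about 25 mm on a bar that should be 28 mm wide, but the hold was firm. At the start, the network's `top_slots` points fell near table level rather than at slot height, so I took the panel's position from the depth images instead.
- **Failed checks:** none.

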